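# Switch off the block heater and tip its cover open

### The arm

A 6-joint arm with a two-finger parallel gripper is mounted at the origin on the work surface. World frame = base frame: x ahead of the robot, y to its left, z up, the work surface at z = 0. Lengths are in mm, angles in rad, forces in N, time in s.
With the tool pointing down it reaches from about 300 to 775 mm from the base axis. Payload 14.6 kg.
Tool frame: the origin (TCP) lies between the finger pads; the fingertips stand 22 mm ahead of it and the grasp point (between the pads) lies 3 mm ahead of it (bot.tcp_to_tips is the distance from the TCP to the fingertips, in mm); z points along the fingers, x is the direction in which the jaws open and shut, and the axes are right-handed (so a half turn about z gives the same grasp; the last joint's range is limited). The gripper opens to 85 mm and grips with 20 to 120 N. Pads are 22 mm wide; open, the fingers measure 114 mm over their backs; the gripper's body (76 mm by 85 mm) begins 54 mm behind the grasp point. The pads swing forward as they close: fully open they stand 13 mm farther back than shut.
Start: joints at [1.036, 0.3, 1.521, -0, 1.321, -0.067], TCP at [248.004, 490.901, 253.281] pointing down, gripper open.
Joint ranges: [-3.03, 3.03], [-0.79, 2.21], [0.23, 2.52], [-1.04, 4.18], [0, 3.07], [-2.55, 2.55]. Speed limits (rad/s): [2.22, 2.22, 2.57, 3.14, 3.14, 3.14].

### API

Orientations are given as a 3x3 rotation matrix whose columns are the frame's x, y, z axes.
In Python, from cell import bot, read_camera, job, models gives the robot as it stands.
- The arm moves only by the tool carry_out, never from a script. Its arguments are lists of equal length, an entry for each row: "gripper": the closure, from 0 (fully open) to 1 (shut); "travel": the shift along the tool's x, y, z in mm, a list of three; "rotation": the turn, a rotation vector about the tool's x, y, z in rad, a list of three. In form: {"gripper": [gripper, ...], "travel": [[x, y, z], ...], "rotation": [[rx, ry, rz], ...]}. A call has 1 to 5 rows; each row shifts and turns the commanded pose from where the row before left it, along the tool's axes as they then stand; what a row does not reach is not made up. A row lasts 1/10 s, in which the tool goes at most 50 mm and 8.59 degrees, less where a joint would pass 70% of its speed; a pose out of reach is approached as far as the arm can. A call with a gripper value outside its range is refused whole. The fingers move at their own pace and stop on an object; "grip_force" is the grip in N (left out, the last holds). Time passes only in rows, so rows that do not move let the fingers close. It gives the time, the measured TCP pose, the force and the opening at its end, in the units of the state.
- bot.sense(): the state, without advancing time (a new reading comes with each control period).
- read_camera(name): name is "scene" or "top"; returns a dict with "image" (400x640x3 uint8, red, green, blue), "fx", "fy", "cx", "cy" (pixels), "R" (3x3) and "t" (3): a world point X has camera coordinates R X + t. Camera axes: x right, y down, z forward; pixel columns grow to the right and rows downward; lengths in mm; the calibration is good to about 2 mm. A picture is of the moment at which its call begins. There is no depth.
- job.close_job(): hands the job in, once; it reports no verdict.
Trained networks look in the newest picture that a camera, given by its name, has taken for a name from the list of things; names that differ only in an ending like _2 or _b are one class to them, and where a whole thing is asked for, a point or a joint stands for the part that bears it (a point fixed in the world has none). Each returns a list of dicts, best first, with "p" (0 to 1); they miss things now and then, are a little off and sometimes report something else, mostly with a low value. They report only what shows in the picture. A call takes as long as a camera call.
- models.trace(camera, name): "region" (400x640 bool, what is visible of it) and "centre" ([row, column] in pixels, amid what is visible of it).
The state is a dict: "time": time; "q": joint angles; "dq": joint speeds; "tau": joint torques, N m; "eef_pos": TCP position; "tool_rot": TCP orientation; "wrist_force": force on the tool from outside, world axes, zero at the start; "torque": the same for the moment, N m; "gripper_width": finger opening in mm.
Only numpy, scipy, OpenCV 4.12 (cv2) and the standard library are available. Lean on these libraries where they do the work, as an engineer would, in place of code of your own. Each camera call takes 0.05 s, during which the arm holds its last target.

### The job

The samples in the block heater are done: with the fingertips, switch it off by pressing the near, raised half of its rocker switch fully down, and only then push its hinged clear cover up by the front lip and tip it over backwards until it leans open by its own weight. Only push: do not pinch the lip, keep off the hot metal block and its vials, and do not turn the temperature dial. Leave everything else on the bench standing where it is.

Things in the scene. Friction and masses are not known exactly. Their poses are not given: they have to be found in the camera images.
- heater: Grey block heater, fixed, 265 x 200 mm (x, y). Origin on the bench; x runs from its front (control panel, robot's side, edge at -140 mm) to its rear (+125 mm). Panel rises at 27.4 degrees from z 28 mm at x -140 to z 85 mm at x -30; behind it the top is flat at z 85. On the panel, black: rocker switch at y -62, round dial at y +58, display between.
- switch (a joint): Rocker switch, 23 mm wide, two 18 mm halves down and up the slope, tipping about heater y. 0 rad = on: far half flush (3 mm above the panel), near half rising to 9 mm above it at its outer end. 0.32 rad = off: near half flush at 3 mm, far half up. Stays where left; 2 to 3 N at the end of a half moves it.
- switch_axis (a point): Middle of the rocker switch, on the panel surface, at heater x = -100, y = -62, z = 49 mm. It does not move as the switch tips.
- switch_press (a point): Where to press: on the face of the switch's near half, 14 mm from its middle; moves with the switch.
- cover (a joint): Clear cover on a free hinge along heater y. 0 rad = shut, opens upward and back to a stop at 1.9. Gravity shuts it below its balance point at about 1.2 rad and opens it to the stop above. About 0.23 kg (+-35%), 1 to 1.5 N at the lip lifts it. Shut: 128 mm deep, 170 wide, 40 tall, hollow, walls 4 mm, front wall at heater x -14, top at heater z 128 mm.
- cover_hinge (a point): Middle of the cover's hinge line, at heater x = +118, y = 0, z = 88 mm. Does not move.
- cover_lip (a point): Middle of the lower front edge of the lip that juts towards the robot from the top of the cover's front wall; shut, 160 mm in front of the hinge line and 34 mm above it (heater x -42, z 122 mm), 43 mm free below it. Lip: white, 100 mm wide, juts out 28 mm, 6 mm thick (3 mm at its front 12 mm). x axis: back along the cover; z axis: out of its top.
- block: Hot aluminium block under the cover with two rows of four 21 mm wells, 101 by 139 mm, its top 1 mm above the heater's flat top; origin at the middle of its underside, at heater x = 38, y = 0, z = 40 mm. Not to be touched.
- dial_mark (a point): End of the white pointer line on top of the temperature dial (42 mm across at its base, 19 mm tall, turns about the panel's normal at heater x = -98, y = 58 mm). Not to be turned.
- vial0: Loose capped glass vial, 19 mm across, 53 mm tall, standing in a well of the block and 17 mm proud of it. Origin: centre of its underside.
- vial1: Loose capped glass vial, 19 mm across, 53 mm tall, standing in a well of the block and 17 mm proud of it. Origin: centre of its underside.
- vial2: Loose capped glass vial, 19 mm across, 53 mm tall, standing in a well of the block and 17 mm proud of it. Origin: centre of its underside.
- vial3: Loose capped glass vial, 19 mm across, 53 mm tall, standing in a well of the block and 17 mm proud of it. Origin: centre of its underside.
- reagent: Loose amber glass bottle, 60 mm across, 135 mm tall, left of the heater. Origin: centre of its underside.
- beaker: Loose empty glass beaker, 68 mm across, 90 mm tall, right of the heater. Origin: centre of its underside.
- jar: Loose small jar with a white cap, 48 mm across, 55 mm tall, left of the heater's panel. Origin: centre of its underside.
- spatula: Loose steel lab spatula, 166 mm long (x), 6 mm thick, lying right of the heater's panel. Origin: its middle, on the bench.
- wash_bottle: Loose white wash bottle, 68 mm across, 190 mm tall, far left on the bench. Origin: centre of its underside.

How it is judged (in metres and radians):
On the way, in this order (a step that is already met when the one before it is completed fails the run):
1. the rocker switch is tipped to off while the cover is still shut (value of joint switch above 0.25 rad and value of joint cover below 0.1 rad), for 0.1 s.
2. the cover has been tipped past its balance point and leans back open (value of joint switch above 0.25 rad and value of joint cover above 1.75 rad), for 0.2 s.
At the end, for the whole second after the job is handed in: The switch reads more than 0.25 rad (off), the cover rests open at more than 1.75 rad, the four vials stand in their wells (moved less than 8 mm), the dial's pointer has moved less than 4 mm and every other loose thing less than 30 mm (all of step 2 and velocity of joint cover below 0.1 rad/s and angle between each of vial0, vial1, vial2, vial3's own z axis and vertical below 0.2 rad and distance of each of vial0, vial1, vial2, vial3 from where it was at the start of the episode below 0.008 m and distance of dial_mark from where it was at the start of the episode below 0.004 m and distance of each of reagent, beaker, jar, spatula, wash_bottle from where it was at the start of the episode below 0.03 m); the robot touches nothing.
It fails at once if the cover is raised while the heater is still switched on (value of joint cover above 0.2 rad and value of joint switch below 0.25 rad).
It fails at once if the lip is pinched: the fingers press on it from below and from above at once (contact force between the fingers and cover_c5 above 0.5 N and contact force between the fingers and cover_c6 above 0.5 N).
It fails at once if the hot block or a vial is touched, or a vial moved or lifted (contact force between any of the fingers, the arm and block above 0.5 N or contact force between any of the fingers, the arm and vial0 above 0.5 N or distance of any of vial0, vial1, vial2, vial3 from where it was at the start of the episode above 0.008 m or contact force between any of the fingers, the arm and vial1 above 0.5 N or contact force between any of the fingers, the arm and vial2 above 0.5 N or contact force between any of the fingers, the arm and vial3 above 0.5 N).
It fails at once if the temperature dial is turned (distance of dial_mark from where it was at the start of the episode above 0.004 m).
It fails at once if another thing on the bench is lifted, knocked over or pushed away (distance of any of reagent, beaker, jar, spatula, wash_bottle from where it was at the start of the episode above 0.03 m or angle between any of reagent, beaker, jar, spatula, wash_bottle's own z axis and vertical above 0.5 rad).
It also fails if it takes over 51 s, if anything falls off the work surface, if the arm or the gripper's body presses on something with over 40 N, if the wrist force passes 120 N, or if a joint passes its speed limit or range.

## Working session

There is one attempt and no reset: what is moved stays moved. The work goes in short steps, Python scripts to look and compute and a tool call to move; the robot and the scene stay as the last step left them, time stands still between calls to the robot, and variables do not carry over. Pictures are saved under pics/ and viewed, and the job is handed in when it is done.

Besides the shell and the picture viewer there is one more tool, called after "Request:" as a command line: name --argument value ..., lists and objects as JSON in quotes. carry_out: Moves the arm, as the interface text tells. Its arguments: {"type":"object","properties":{"gripper":{"type":"array","items":{"type":"number"}},"travel":{"type":"array","items":{"type":"array","items":{"type":"number"}}},"rotation":{"type":"array","items":{"type":"array","items":{"type":"number"}}},"grip_force":{"type":"number"}},"required":["gripper","travel","rotation"]}

```bash
mkdir -p pics; ls; python3 - <<'E'
from cell import bot, read_camera, job, models
import cv2,numpy as np
s=bot.sense(); print({k:np.round(v,3).tolist() for k,v in s.items()}); print(bot.tcp_to_tips)
for n in ("scene","top"):
    c=read_camera(n); cv2.imwrite(f"pics/{n}0.png",c["image"][:,:,::-1]); print(n,c["fx"],c["fy"],c["cx"],c["cy"],np.round(c["R"],4).tolist(),np.round(c["t"],1).tolist())
E
```

```text
pics
{'time': 0.0, 'q': [1.036, 0.301, 1.522, -0.0, 1.321, -0.067], 'dq': [0.0, 0.0, -0.0, 0.0, 0.0, -0.001], 'tau': [0.001, -54.35, -36.18, -0.0, 0.004, 0.0], 'eef_pos': [247.894, 490.718, 252.687], 'tool_rot': [[0.451, 0.893, -0.001], [0.893, -0.451, -0.001], [-0.001, -0.0, -1.0]], 'wrist_force': [0.127, 0.037, 0.65], 'torque': [-0.024, 0.025, -0.031], 'gripper_width': 85.413}
22.0
scene 405.52651809861175 405.52651809861175 321.4428766514332 200.67759500846157 [[-0.7272, 0.6864, -0.0101], [0.4181, 0.4311, -0.7996], [-0.5444, -0.5857, -0.6005]] [279.4, -198.5, 1421.6]
top 510.6130611597209 510.6130611597209 318.0152310539722 195.95248702744254 [[0.0522, -0.9986, -0.0005], [-0.9754, -0.0509, -0.2146], [0.2143, 0.0117, -0.9767]] [97.8, 563.4, 1100.0]
```

View pics/scene0.png

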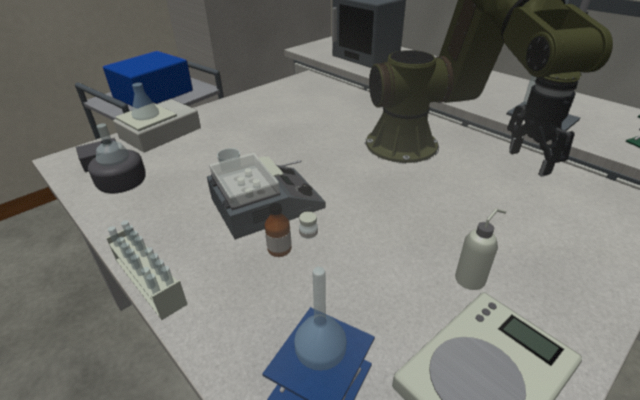

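View pics/top0.png

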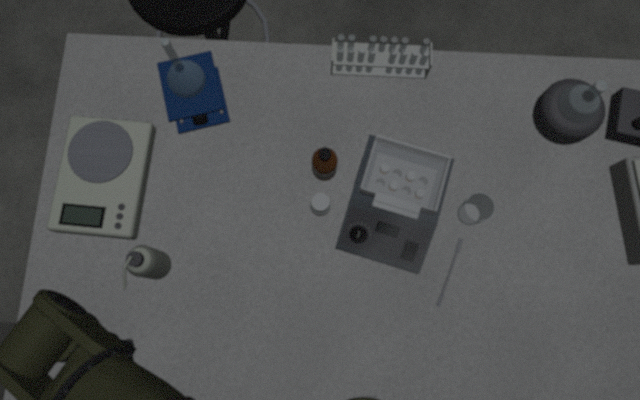

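The top view shows the heater at about (395,205) with the dial at (358,233) and the switch at (410,250). The bottle, jar and beaker stand near it. Next I'll fit the heater's pose.

```bash
cat > h.py <<'E'
from cell import bot, read_camera, job, models
import cv2,numpy as np
from scipy.optimize import least_squares
def proj(c,X):
    p=np.atleast_2d(X)@np.array(c["R"]).T+np.array(c["t"]); return np.c_[c["fx"]*p[:,0]/p[:,2]+c["cx"],c["fy"]*p[:,1]/p[:,2]+c["cy"]]
def H2W(P,X):
    x,y,a=P; X=np.atleast_2d(X); c,s=np.cos(a),np.sin(a)
    return np.c_[x+c*X[:,0]-s*X[:,1],y+s*X[:,0]+c*X[:,1],X[:,2]]
E
python3 - <<'E'
from h import *
for n,(r0,r1,c0,c1) in {"top":(120,290,300,500),"scene":(130,270,190,350)}.items():
    c=read_camera(n); im=c["image"][r0:r1,c0:c1,::-1]
    im=cv2.resize(im,None,fx=4 if n=="top" else 5,fy=4 if n=="top" else 5,interpolation=cv2.INTER_CUBIC)
    if n=="top": im=cv2.convertScaleAbs(im,alpha=1.8,beta=0)
    im=im[:600,:800] if False else cv2.resize(im,(800,int(800*im.shape[0]/im.shape[1])))
    cv2.imwrite(f"pics/{n}z.png",im[:680])
    for t in ("heater","switch","dial_mark","cover_lip","cover","block","reagent","jar","beaker","spatula","vial0"):
        for d in models.trace(n,t)[:4]:
            if d["p"]>.2:
                ys,xs=np.where(d["region"]); print(n,t,round(d["p"],2),np.round(d["centre"],1),d["region"].sum(),xs.min(),xs.max(),ys.min(),ys.max())
print(bot.sense()["time"])
E
```

```text
top heater 0.65 [200.3 394.3] 10761 337 452 135 272
top switch 0.68 [252.  407.2] 154 403 415 243 258
top switch 0.41 [264.5 148.7] 1345 123 171 245 288
top dial_mark 0.83 [233.8 360.4] 219 351 367 226 242
top dial_mark 0.44 [175.7 406.4] 5224 360 450 135 217
top cover_lip 0.85 [176.2 405.7] 5280 360 451 134 217
top cover 0.57 [177.7 405.7] 5262 360 451 136 218
top reagent 0.95 [163.2 321.7] 682 311 337 148 179
top jar 0.69 [205.2 320.3] 363 311 330 193 215
top beaker 0.74 [206.  480.3] 917 458 495 191 224
top spatula 0.5 [281.7 450. ] 141 438 462 238 305
scene heater 0.57 [188.4 256.4] 6037 207 325 153 237
scene heater 0.54 [230.2 278.1] 1123 265 292 203 256
scene heater 0.4 [169.2 288.9] 37 283 293 169 172
scene switch 0.54 [170.1 289.9] 52 282 294 168 173
scene dial_mark 0.41 [188.9 305.4] 132 298 312 184 195
scene cover_lip 0.55 [180.7 245.4] 2853 209 282 153 209
scene cover_lip 0.27 [151.5 227.1] 233 217 239 148 160
scene cover 0.63 [178.  245.7] 2923 210 282 153 209
scene reagent 0.6 [231.4 274.8] 1081 265 291 203 256
scene jar 0.84 [224.3 307.3] 439 299 317 212 238
scene beaker 0.51 [151. 224.] 218 217 239 148 160
scene vial0 0.3 [177.7 245.5] 2829 209 282 153 209
scene vial0 0.26 [187.8 304.6] 130 299 312 184 195
1.3
```

View pics/topz.png

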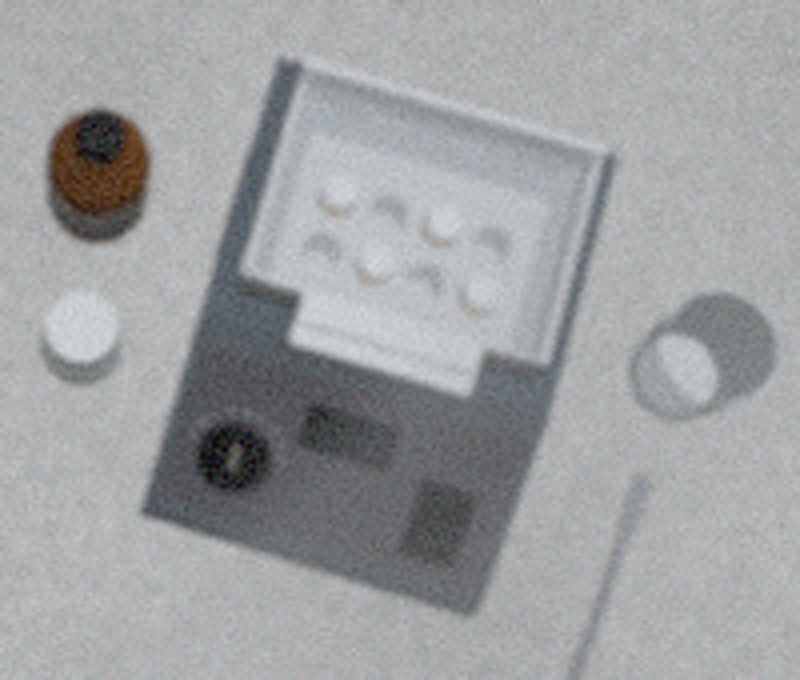

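View pics/scenez.png

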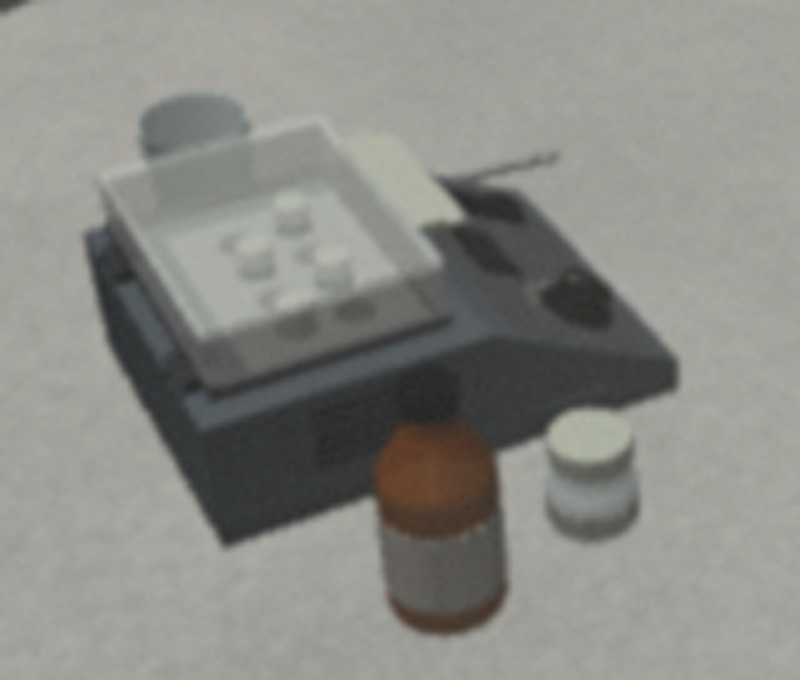

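```bash
python3 - <<'E'
from h import *
T=read_camera("top");S=read_camera("scene")
A=[((-140,100,28),(336.2,248.5)),((-140,-100,28),(418.7,273.2)),((-42,50,124),(372.5,205.5)),((-42,-50,124),(418,218.75)),((-106.7,58,66.6),(358,234)),((-102,-62,54),(409.3,250.5)),((114,85,128),(373.7,135.5)),((114,-85,128),(453,158))]
B=[((125,100,0),(235,239)),((125,100,85),(231,216)),((-140,100,28),(325.6,202.4)),((-42,50,125),(283,173.6)),((-42,-50,125),(269,157.6))]
f=lambda P:np.r_[(proj(T,H2W(P[:3],[a[0] for a in A]))-[a[1] for a in A]).ravel(),(proj(S,H2W(P[:3],[a[0] for a in B]))-[a[1] for a in B]).ravel()]
r=least_squares(f,[550,-50,-.25],loss="soft_l1"); P=r.x; print(P,np.degrees(P[2])); print(f(P).reshape(-1,2).round(1).tolist())
np.save("P.npy",P)
for k,v in dict(front=(-140,0,28),sw=(-100,-62,49),dial=(-98,58,49),lip=(-42,0,122),hinge=(118,0,88)).items(): print(k,H2W(P,v).round(1))
def bp(c,uv,z):
    R=np.array(c["R"]);o=-R.T@np.array(c["t"]);d=R.T@np.array([(uv[0]-c["cx"])/c["fx"],(uv[1]-c["cy"])/c["fy"],1]);return (o+d*(z-o[2])/d[2]).round(0)
print("jar",bp(T,(320.3,203),55),"reag cap",bp(T,(325,154),135),"beaker rim",bp(T,(469.5,213),0),"spat",bp(T,(461,239),3),bp(T,(439,304),3))
E
```

```text
[ 5.57155431e+02 -4.85436896e+01 -2.46497410e-01] -14.123261239221863
[[-1.3, -0.8], [0.8, 0.4], [-0.6, 0.1], [-0.9, 0.4], [-0.2, 2.9], [0.3, 0.9], [2.4, -1.3], [-1.7, -2.0], [-0.1, 2.3], [-0.9, -0.8], [0.1, -1.3], [0.2, -1.1], [-1.1, -2.1]]
front [[421.4 -14.4  28. ]]
sw [[445.  -84.3  49. ]]
dial [[476.3  31.6  49. ]]
lip [[516.4 -38.3 122. ]]
hinge [[671.6 -77.3  88. ]]
jar [543. 121.  55.] reag cap [635. 116. 135.] beaker rim [ 548. -234.    0.] spat [ 485. -213.    3.] [ 332. -161.    3.]
```

```bash
cat >> h.py <<'E'
from scipy.spatial.transform import Rotation as Ro
P=np.load("P.npy")
def tool(pitch,yaw=None):
    "pitch: angle of tool z below horizontal (rad); x axis along heater y"
    yaw=P[2] if yaw is None else yaw
    hx=np.array([np.cos(yaw),np.sin(yaw),0]);hy=np.array([-np.sin(yaw),np.cos(yaw),0]);z=np.cos(pitch)*hx-np.sin(pitch)*np.array([0,0,1])
    return np.c_[hy,np.cross(z,hy),z]
def tcp(tip_h,pitch,yaw=None): # tip point in heater coords -> TCP world
    R=tool(pitch,yaw); return H2W(P,tip_h)[0]-22*R[:,2],R
def rows(p0,R0,p1,R1,n,pr=True):
    dr=Ro.from_matrix(R0.T@R1).as_rotvec(); p,R=p0.copy(),R0.copy(); T=[];W=[]
    for i in range(1,n+1):
        pt=p0+(p1-p0)*i/n; Rt=R0@Ro.from_rotvec(dr*i/n).as_matrix()
        t=np.round(R.T@(pt-p),1); w=np.round(Ro.from_matrix(R.T@Rt).as_rotvec(),3)
        p=p+R@t; R=R@Ro.from_rotvec(w).as_matrix(); T.append(t.tolist());W.append(w.tolist())
    if pr:
        for i in range(0,n,5): print("travel",T[i:i+5],"rotation",W[i:i+5])
    return p,R
def st():
    s=bot.sense(); return np.array(s["eef_pos"]),np.array(s["tool_rot"]),s
def heat():
    p,R,s=st(); t=p+22*R[:,2]; c,sn=np.cos(P[2]),np.sin(P[2]); d=t-[P[0],P[1],0]
    print("t",round(s["time"],2),"tip heater",np.round([c*d[0]+sn*d[1],-sn*d[0]+c*d[1],d[2]],1),"pitch",round(np.degrees(np.arcsin(-R[2,2])),1),"F",np.round(s["wrist_force"],1),"w",round(s["gripper_width"],1),"q",np.round(s["q"],2))
E
python3 - <<'E'
from h import *
p,R,s=st(); a=np.radians(27.4); n=np.array([-np.sin(a),0,np.cos(a)]); u=np.array([np.cos(a),0,np.sin(a)])
tip=np.array([-100,-62,49.])-15.5*u+50*n
p1,R1=tcp(tip,np.pi/2-a); print(tip,p1,R1.round(3).tolist())
rows(p,R,p1,R1,15)
E
```

```text
[-136.77112771  -62.           86.25767259] [399.5715717  -72.82582527 105.78961107] [[0.244, 0.861, 0.446], [0.97, -0.217, -0.112], [0.0, 0.46, -0.888]]
travel [[-29.0, 26.0, 9.8], [-29.4, 25.2, 10.6], [-29.8, 24.4, 11.2], [-30.1, 23.7, 11.8], [-30.6, 22.8, 12.6]] rotation [[-0.032, 0.004, -0.014], [-0.031, 0.003, -0.015], [-0.032, 0.004, -0.014], [-0.032, 0.003, -0.015], [-0.032, 0.004, -0.014]]
travel [[-30.9, 22.0, 13.1], [-31.3, 21.1, 13.7], [-31.7, 20.2, 14.2], [-31.9, 19.3, 14.7], [-32.3, 18.3, 15.3]] rotation [[-0.031, 0.003, -0.015], [-0.032, 0.004, -0.014], [-0.032, 0.003, -0.015], [-0.032, 0.004, -0.014], [-0.031, 0.003, -0.015]]
travel [[-32.6, 17.4, 15.7], [-32.9, 16.4, 16.1], [-33.2, 15.4, 16.5], [-33.5, 14.3, 16.8], [-33.7, 13.4, 17.2]] rotation [[-0.032, 0.004, -0.014], [-0.032, 0.003, -0.015], [-0.032, 0.004, -0.014], [-0.031, 0.003, -0.015], [-0.032, 0.004, -0.014]]
```

Request:
carry_out --gripper '[1, 1, 1, 1, 1]' --travel '[[-29, 26, 10], [-29.4, 25.2, 10.6], [-29.8, 24.4, 11.2], [-30.1, 23.7, 11.8], [-30.6, 22.8, 12.6]]' --rotation '[[-0.032, 0.004, -0.014], [-0.031, 0.003, -0.015], [-0.032, 0.004, -0.014], [-0.032, 0.003, -0.015], [-0.032, 0.004, -0.014]]' --grip_force 20

```text
time: 1.9
eef_pos: [298.6, 301.6, 203.6]
tool_rot: [[0.384, 0.911, 0.153], [0.923, -0.38, -0.05], [0.012, 0.16, -0.987]]
wrist_force: [0.5, 0.6, 0.2]
gripper_width: 12.1
```

Request:
carry_out --gripper '[1, 1, 1, 1, 1]' --travel '[[-30.9, 22, 13.1], [-31.3, 21.1, 13.7], [-31.7, 20.2, 14.2], [-31.9, 19.3, 14.7], [-32.3, 18.3, 15.3]]' --rotation '[[-0.031, 0.003, -0.015], [-0.032, 0.004, -0.014], [-0.032, 0.003, -0.015], [-0.032, 0.004, -0.014], [-0.031, 0.003, -0.015]]'

```text
time: 2.4
eef_pos: [349.2, 113.8, 154.7]
tool_rot: [[0.313, 0.9, 0.303], [0.95, -0.301, -0.088], [0.012, 0.315, -0.949]]
wrist_force: [0.3, 0.7, 0.1]
gripper_width: -0.2
```

```bash
python3 - <<'E'
from h import *
heat()
p,R,s=st(); a=np.radians(27.4); n=np.array([-np.sin(a),0,np.cos(a)]); u=np.array([np.cos(a),0,np.sin(a)])
tip=np.array([-100,-62,49.])-15.5*u+50*n
p1,R1=tcp(tip,np.pi/2-a); print(p,p1)
rows(p,R,p1,R1,5)
E
```

```text
t 2.4 tip heater [-234.3  106.4  133.8] pitch 71.6 F [0.3 0.7 0.1] w -0.2 q [ 0.32 -0.1   2.25 -0.27  0.75 -0.75]
[349.23658534 113.76042844 154.72242215] [399.5715717  -72.82582527 105.78961107]
travel [[-32.4, 17.2, 15.6], [-32.7, 16.3, 16.1], [-32.9, 15.2, 16.4], [-33.3, 14.3, 16.8], [-33.5, 13.3, 17.1]] rotation [[-0.031, 0.003, -0.014], [-0.032, 0.004, -0.014], [-0.031, 0.003, -0.015], [-0.032, 0.004, -0.014], [-0.031, 0.003, -0.014]]
```

Request:
carry_out --gripper '[1, 1, 1, 1, 1]' --travel '[[-32.4, 17.2, 15.6], [-32.7, 16.3, 16.1], [-32.9, 15.2, 16.4], [-33.3, 14.3, 16.8], [-33.5, 13.3, 17.1]]' --rotation '[[-0.031, 0.003, -0.014], [-0.032, 0.004, -0.014], [-0.031, 0.003, -0.015], [-0.032, 0.004, -0.014], [-0.031, 0.003, -0.014]]'

```text
time: 2.9
eef_pos: [398.2, -68.2, 106.8]
tool_rot: [[0.247, 0.862, 0.442], [0.969, -0.22, -0.112], [0.0, 0.456, -0.89]]
wrist_force: [1.5, -0.0, 0.2]
gripper_width: 0.0
```

```bash
python3 - <<'E'
from h import *
heat()
p,R,s=st();print(p,R.round(3).tolist())
for n,(r0,r1,c0,c1) in {"top":(150,350,300,500),"scene":(100,270,180,380)}.items():
    c=read_camera(n); uv=proj(c,np.array([p+22*R[:,2]]))[0]; print(uv)
    im=cv2.resize(c["image"][r0:r1,c0:c1,::-1],None,fx=3,fy=3,interpolation=cv2.INTER_CUBIC)
    if n=="top": im=cv2.convertScaleAbs(im,alpha=1.8)
    cv2.circle(im,(int((uv[0]-c0+.5)*3),int((uv[1]-r0+.5)*3)),3,(0,0,255),1)
    cv2.imwrite(f"pics/{n}1.png",im)
E
```

```text
t 2.9 tip heater [-139.3  -57.9   87.3] pitch 62.9 F [ 1.5 -0.   0.2] w 0.0 q [-0.26  0.02  2.32  0.02  0.33 -1.6 ]
[398.21575091 -68.23518269 106.83763208] [[0.247, 0.862, 0.442], [0.969, -0.22, -0.112], [0.0, 0.456, -0.89]]
[405.97453188 265.67732668]
[298.67964744 156.93175579]
```

View pics/top1.png

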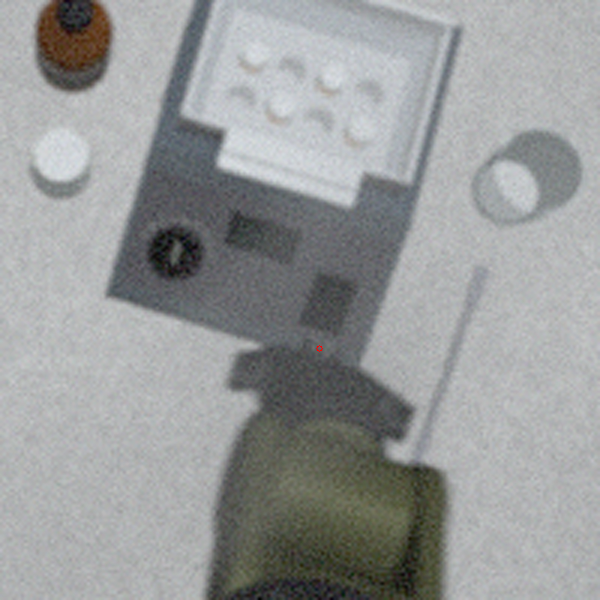

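View pics/scene1.png

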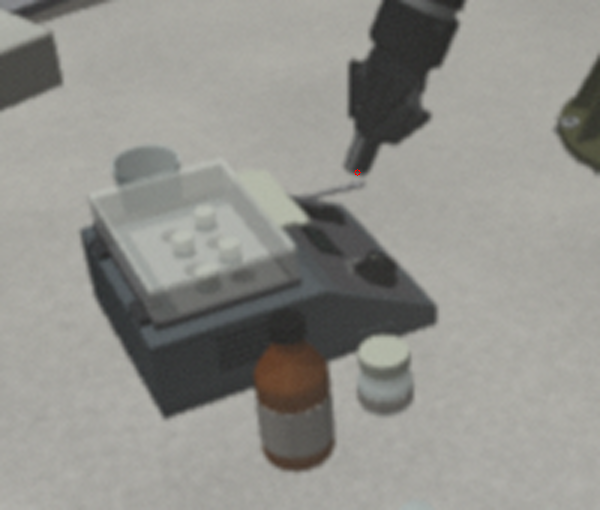

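The tip hangs about 50 mm off the panel, in line with the switch, at scene crop pixel (356,172). Now I'll come down along the panel normal.

```bash
python3 - <<'E'
from h import *
p,R,s=st(); a=np.radians(27.4); n=np.array([-np.sin(a),0,np.cos(a)]); u=np.array([np.cos(a),0,np.sin(a)])
p1,R1=tcp(np.array([-100,-62,49.])-16*u+14*n,np.pi/2-a); rows(p,R,p1,R1,5)
E
```

```text
travel [[-0.6, 0.4, 7.5], [-0.7, 0.3, 7.5], [-0.6, 0.3, 7.4], [-0.6, 0.3, 7.5], [-0.7, 0.3, 7.5]] rotation [[-0.001, 0.0, -0.001], [-0.002, 0.001, -0.0], [-0.001, 0.0, -0.001], [-0.002, 0.001, -0.001], [-0.001, -0.0, -0.001]]
```

Request:
carry_out --gripper '[1, 1, 1, 1, 1]' --travel '[[-0.6, 0.4, 7.5], [-0.7, 0.3, 7.5], [-0.6, 0.3, 7.4], [-0.6, 0.3, 7.5], [-0.7, 0.3, 7.5]]' --rotation '[[-0.001, 0, -0.001], [-0.002, 0, 0], [-0.001, 0, -0.001], [-0.002, 0, 0], [-0.001, 0, -0.001]]'

```text
time: 3.5
eef_pos: [415.5, -73.3, 73.7]
tool_rot: [[0.243, 0.861, 0.446], [0.97, -0.215, -0.111], [0.0, 0.46, -0.888]]
wrist_force: [-0.3, 0.4, 0.2]
gripper_width: -0.0
```

Request:
carry_out --gripper '[1]' --travel '[[0, 0, 0]]' --rotation '[[0, 0, 0]]'

```text
time: 3.6
eef_pos: [415.2, -73.5, 73.4]
tool_rot: [[0.243, 0.862, 0.445], [0.97, -0.216, -0.111], [0.0, 0.459, -0.889]]
wrist_force: [0.6, 0.4, -0.3]
gripper_width: -0.1
```

```bash
python3 - <<'E'
from h import *
heat(); p,R,s=st()
print(np.array([22*R[:,2]+p]))
E
```

```text
t 3.6 tip heater [-121.5  -58.9   53.8] pitch 62.7 F [ 0.6  0.4 -0.3] w -0.1 q [-0.27  0.15  2.3   0.05  0.22 -1.64]
[[424.99626031 -75.9780259   53.80494535]]
```

Request:
carry_out --gripper '[1, 1, 1, 1]' --travel '[[-3, 0, 2], [0, 0, 2], [0, 0, 2], [0, 0, 1]]' --rotation '[[0, 0, 0], [0, 0, 0], [0, 0, 0], [0, 0, 0]]'

```text
time: 4.0
eef_pos: [417.7, -77.5, 68.0]
tool_rot: [[0.244, 0.861, 0.446], [0.97, -0.216, -0.112], [0.0, 0.46, -0.888]]
wrist_force: [-1.7, 0.6, 2.1]
gripper_width: 0.4
```

Request:
carry_out --gripper '[1, 1, 1]' --travel '[[0, 0, 1], [0, 0, 1], [0, 0, 1]]' --rotation '[[0, 0, 0], [0, 0, 0], [0, 0, 0]]'

```text
time: 4.3
eef_pos: [418.8, -77.7, 65.3]
tool_rot: [[0.244, 0.861, 0.446], [0.97, -0.216, -0.112], [0.0, 0.46, -0.888]]
wrist_force: [-2.4, 1.2, 2.4]
gripper_width: -0.1
```

Request:
carry_out --gripper '[1, 1]' --travel '[[0, 0, 1], [0, 0, 1]]' --rotation '[[0, 0, 0], [0, 0, 0]]'

```text
time: 4.5
eef_pos: [419.8, -78.0, 63.6]
tool_rot: [[0.243, 0.861, 0.446], [0.97, -0.216, -0.112], [0.0, 0.46, -0.888]]
wrist_force: [-1.7, 0.4, 1.2]
gripper_width: -0.2
```

Request:
carry_out --gripper '[1, 1]' --travel '[[0, 0, 1], [0, 0, 0]]' --rotation '[[0, 0, 0], [0, 0, 0]]'

```text
time: 4.7
eef_pos: [420.1, -78.1, 63.1]
tool_rot: [[0.243, 0.861, 0.446], [0.97, -0.216, -0.112], [0.0, 0.46, -0.888]]
wrist_force: [-16.8, 3.6, 21.0]
gripper_width: -0.4
```

```bash
python3 - <<'E'
from h import *
heat()
E
```

```text
t 4.7 tip heater [-115.6  -62.    43.6] pitch 62.6 F [-16.8   3.6  21. ] w -0.4 q [-0.28  0.19  2.29  0.08  0.19 -1.67]
```

A 27 N stop at 2.7 mm above the panel means the near half is flush. I'll retract and verify.

Request:
carry_out --gripper '[1, 1, 1, 1, 1]' --travel '[[0, 0, -5], [0, 0, -15], [0, 0, -20], [0, 0, -20], [0, -20, -20]]' --rotation '[[0, 0, 0], [0, 0, 0], [0, 0, 0], [0, 0, 0], [0, 0, 0]]'

```text
time: 5.2
eef_pos: [368.4, -65.2, 126.3]
tool_rot: [[0.244, 0.86, 0.449], [0.97, -0.216, -0.113], [-0.0, 0.463, -0.886]]
wrist_force: [-0.7, 0.5, 0.5]
gripper_width: 0.0
```

```bash
python3 - <<'E'
from h import *
heat()
p,R,s=st()
for n,(r0,r1,c0,c1) in {"top":(190,290,330,460),"scene":(140,220,240,350)}.items():
    c=read_camera(n)
    im=cv2.resize(c["image"][r0:r1,c0:c1,::-1],None,fx=6,fy=6,interpolation=cv2.INTER_CUBIC)
    im=cv2.convertScaleAbs(im,alpha=2.2)
    cv2.imwrite(f"pics/{n}2.png",im)
E
```

```text
t 5.2 tip heater [-168.8  -62.2  106.8] pitch 62.4 F [-0.7  0.5  0.5] w 0.0 q [-0.28 -0.11  2.38  0.05  0.39 -1.65]
```

View pics/top2.png

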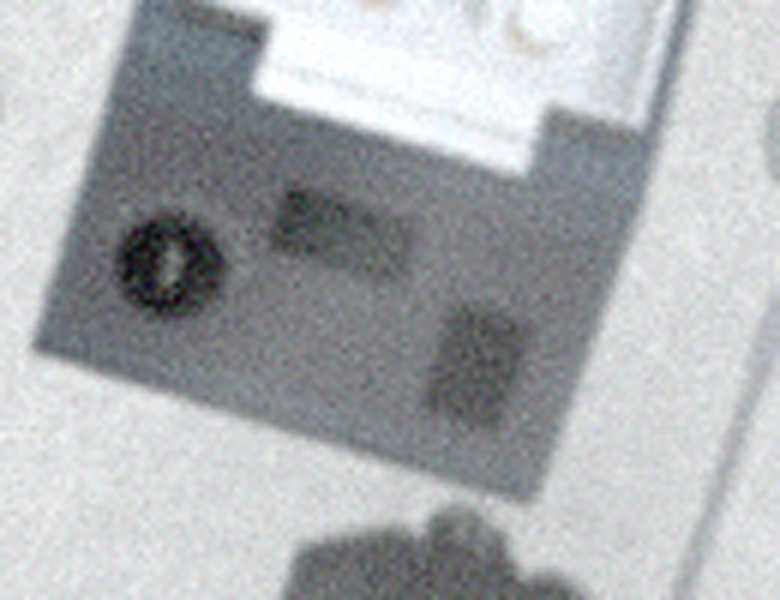

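View pics/scene2.png

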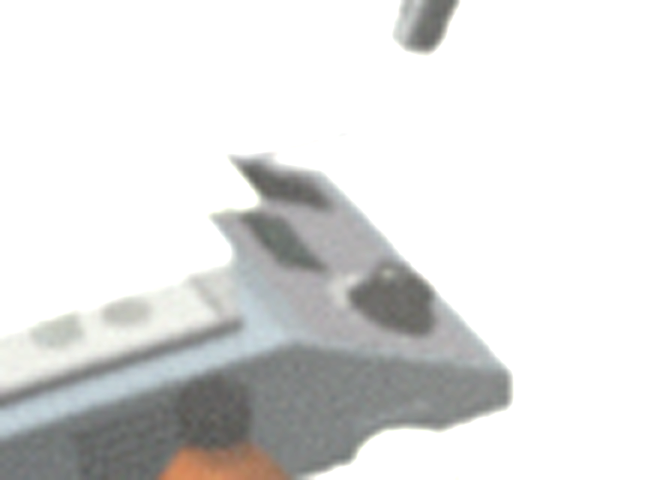

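The switch footprint in the top view (475,365) is unchanged and its far edge now stands up in the scene view (crop 290,185), so it reads as off. Before choosing the lift pitch I'll fit a rough kinematic model, because q5 is near its limit of 0.

```bash
cat > kin.py <<'E'
from h import *
def ry(a): return Ro.from_euler('y',a).as_matrix()
def rz(a): return Ro.from_euler('z',a).as_matrix()
def fk(q,k):
    h,a,L1,e,L2,Lt=k
    A=rz(q[0]);p=A@[a,0,h];A=A@ry(q[1]);p=p+A@[0,0,L1];A=A@ry(q[2]);p=p+A@[e,0,L2];A=A@rz(q[3])@ry(q[4]);p=p+A@[0,0,Lt];return p,A@rz(q[5])
E
python3 - <<'E'
from kin import *
p,R,s=st()
D=[([1.036,.301,1.522,0,1.321,-.067],(247.894,490.718,252.687)),([.32,-.1,2.25,-.27,.75,-.75],(349.2,113.8,154.7)),([-.26,.02,2.32,.02,.33,-1.6],(398.2,-68.2,106.8)),([-.27,.15,2.3,.05,.22,-1.64],(415.2,-73.5,73.4)),([-.28,.19,2.29,.08,.19,-1.67],(420.1,-78.1,63.1)),(s["q"],p)]
reg=np.array([350,0,400,0,400,250])
f=lambda k:np.r_[np.concatenate([fk(q,k)[0]-x for q,x in D]),.01*(k-reg)]
r=least_squares(f,reg); print(r.x.round(1),f(r.x).round(1)[:18]); print(fk(s["q"],r.x)[1].round(2).tolist(),R.round(2).tolist()); np.save("k.npy",r.x)
k=r.x; lo=[-3.03,-.79,.23,-1.04,0,-2.55];hi=[3.03,2.21,2.52,4.18,3.07,2.55]
for pd in (0,10,20,30,40,50):
  for th in (0,.2,.4,.6,.8,1,1.2,1.3):
    # contact point 150 from hinge, 34 above, rotated
    x=118+(-150*np.cos(th)+34*np.sin(th)); z=88+150*np.sin(th)+34*np.cos(th)
    t,Rt=tcp((x,0,z-12*np.cos(th)),np.radians(pd))
    g=lambda q:np.r_[(fk(q,k)[0]-t)/100,(Ro.from_matrix(fk(q,k)[1].T@Rt).as_rotvec())]
    b=least_squares(g,np.clip(s["q"],np.array(lo)+.01,np.array(hi)-.01),bounds=(lo,hi)); print(pd,th,b.cost.round(5),b.x.round(2))
E
```

```text
[ 59.8  61.6 388.1 -17.3 378.6 101.1] [ 31.1 -19.8  -1.1  12.3 -13.4   2.4 -12.1 -33.8   0.   -9.8 -37.5  -0.5
  -9.2 -38.5  -0.3 -16.2 -35.6  -0.5]
[[-0.24, -0.86, 0.45], [-0.97, 0.22, -0.11], [-0.0, -0.46, -0.89]] [[0.24, 0.86, 0.45], [0.97, -0.22, -0.11], [0.0, 0.46, -0.89]]
0 0 0.75302 [ 0.03  0.25  2.04 -1.04  0.48 -2.55]
0 0.2 0.72294 [ 0.02  0.22  2.01 -1.04  0.46 -2.55]
0 0.4 0.6994 [ 0.01  0.21  1.95 -1.04  0.43 -2.55]
0 0.6 0.68194 [-0.01  0.22  1.88 -1.04  0.4  -2.55]
0 0.8 0.66942 [-0.02  0.25  1.8  -1.04  0.37 -2.55]
0 1 0.66065 [-0.04  0.29  1.71 -1.04  0.35 -2.55]
0 1.2 0.65462 [-0.05  0.35  1.62 -1.04  0.32 -2.55]
0 1.3 0.65241 [-0.06  0.38  1.57 -1.04  0.31 -2.55]
10 0 0.63781 [ 0.03  0.25  2.05 -1.04  0.44 -2.55]
10 0.2 0.61787 [ 0.02  0.21  2.01 -1.04  0.43 -2.55]
10 0.4 0.60423 [ 0.01  0.2   1.96 -1.04  0.4  -2.55]
10 0.6 0.59601 [-0.01  0.21  1.89 -1.04  0.38 -2.55]
10 0.8 0.59183 [-0.02  0.24  1.81 -1.04  0.35 -2.55]
10 1 0.59037 [-0.04  0.29  1.72 -1.04  0.32 -2.55]
10 1.2 0.59057 [-0.05  0.35  1.62 -1.04  0.3  -2.55]
10 1.3 0.59106 [-0.06  0.38  1.58 -1.04  0.
[... 980 characters left out ...]
6 -1.04  0.32 -2.55]
40 0.6 0.51112 [-0.02  0.21  1.89 -1.04  0.3  -2.55]
40 0.8 0.5315 [-0.03  0.24  1.81 -1.04  0.27 -2.55]
40 1 0.55151 [-0.05  0.29  1.72 -1.04  0.25 -2.55]
40 1.2 0.56993 [-0.06  0.34  1.63 -1.04  0.23 -2.55]
40 1.3 0.57828 [-0.07  0.38  1.58 -1.04  0.22 -2.55]
50 0 0.46593 [ 0.01  0.24  2.05 -1.04  0.32 -2.55]
50 0.2 0.48655 [ 0.    0.21  2.02 -1.04  0.31 -2.55]
50 0.4 0.51207 [-0.01  0.2   1.96 -1.04  0.29 -2.55]
50 0.6 0.54014 [-0.02  0.21  1.89 -1.04  0.27 -2.55]
50 0.8 0.56858 [-0.04  0.24  1.81 -1.04  0.25 -2.55]
50 1 0.59563 [-0.05  0.29  1.72 -1.04  0.23 -2.55]
50 1.2 0.62006 [-0.06  0.35  1.63 -1.04  0.2  -2.55]
50 1.3 0.631 [-0.07  0.38  1.58 -1.04  0.19 -2.55]
```

```bash
sed -i 's/h,a,L1,e,L2,Lt=k/h,a,L1,e,L2,Lt,d=k/; s/\[a,0,h\]/[a,d,h]/; s/rz(q\[5\])/rz(q[5]+np.pi)/' kin.py
cat > fit.py <<'E'
from kin import *
p,R,s=st()
D=[([1.036,.301,1.522,0,1.321,-.067],(247.894,490.718,252.687)),([.32,-.1,2.25,-.27,.75,-.75],(349.2,113.8,154.7)),([-.26,.02,2.32,.02,.33,-1.6],(398.2,-68.2,106.8)),([-.27,.15,2.3,.05,.22,-1.64],(415.2,-73.5,73.4)),([-.28,.19,2.29,.08,.19,-1.67],(420.1,-78.1,63.1)),(s["q"],p)]
reg=np.array([350,0,400,0,400,250,37])
f=lambda k:np.r_[np.concatenate([fk(q,k)[0]-x for q,x in D]),.01*(k-reg)]
r=least_squares(f,reg); print(r.x.round(1),f(r.x).round(1)[:18]); print(fk(s["q"],r.x)[1].round(2).tolist(),R.round(2).tolist()); np.save("k.npy",r.x)
k=r.x; lo=[-3.03,-.79,.23,-1.04,0,-2.55];hi=[3.03,2.21,2.52,4.18,3.07,2.55]
for pd in (0,10,20,30,40,50):
  for th in (0,.3,.6,.9,1.2,1.4):
    x=118+(-150*np.cos(th)+34*np.sin(th)); z=88+150*np.sin(th)+34*np.cos(th)
    t,Rt=tcp((x,0,z-12*np.cos(th)),np.radians(pd))
    g=lambda q:np.r_[(fk(q,k)[0]-t)/100,(Ro.from_matrix(fk(q,k)[1].T@Rt).as_rotvec())]
    b=least_squares(g,np.clip(s["q"],np.array(lo)+.01,np.array(hi)-.01),bounds=(lo,hi)); print(pd,th,b.cost.round(5),b.x.round(2))
E
python3 fit.py
```

```text
[205.5   7.6 421.3  35.4 439.3 211.3  36.8] [ 0.  -0.  -0.  -0.1  0.2 -0.9  1.1  1.5  0.7 -0.5 -0.7 -0.5 -0.4 -1.
 -0.4 -0.1  0.   1.1]
[[0.24, 0.86, 0.45], [0.97, -0.22, -0.11], [0.0, 0.46, -0.89]] [[0.24, 0.86, 0.45], [0.97, -0.22, -0.11], [0.0, 0.46, -0.89]]
0 0 0.34228 [-0.15  0.18  2.2   1.02  0.   -2.55]
0 0.3 0.27443 [-0.15  0.12  2.17  1.01  0.   -2.55]
0 0.6 0.22161 [-0.15  0.11  2.11  1.01  0.   -2.55]
0 0.9 0.18452 [-0.16  0.15  2.02  0.98  0.   -2.53]
0 1.2 0.16054 [-0.17  0.22  1.91  0.98  0.   -2.53]
0 1.4 0.15041 [-0.17  0.28  1.83  1.    0.   -2.55]
10 0 0.21109 [-0.15  0.18  2.2   1.02  0.   -2.54]
10 0.3 0.15881 [-0.15  0.12  2.17  1.01  0.   -2.53]
10 0.6 0.1195 [-0.15  0.11  2.11  1.    0.   -2.53]
10 0.9 0.09287 [-0.16  0.14  2.02  1.01  0.   -2.55]
10 1.2 0.07619 [-0.17  0.21  1.91  1.    0.   -2.55]
10 1.4 0.0693 [-0.17  0.27  1.83  1.    0.   -2.54]
20 0 0.11174 [-0.15  0.18  2.2  -0.56  0.   -0.95]
20 0.3 0.07506 [-0.15  0.12  2.17 -0.43  0.   -1.09]
20 0.6 0.04924 [-0.15  0.11  2.11 -0.71  0.   -0.82]
20 0.9 0.03302 [-0.16  0.14  2.02 -1.03  0.   -0.5 ]
20 1
[... 305 characters left out ...]
.47]
30 1.2 0.00151 [-0.14  0.22  1.89 -1.04  0.07 -0.48]
30 1.4 0.0007 [-0.15  0.27  1.81 -1.04  0.08 -0.48]
40 0 0.00867 [-0.15  0.18  2.19 -0.37  0.   -1.13]
40 0.3 0.0014 [-0.12  0.13  2.15 -1.04  0.08 -0.45]
40 0.6 0.0 [-0.11  0.12  2.07 -0.87  0.13 -0.62]
40 0.9 0.0 [-0.13  0.15  1.95 -0.5   0.19 -1.  ]
40 1.2 0.0 [-0.14  0.22  1.82 -0.35  0.25 -1.16]
40 1.4 0.0 [-0.14  0.28  1.73 -0.3   0.27 -1.21]
50 0 0.0 [-0.11  0.19  2.15 -0.68  0.14 -0.79]
50 0.3 0.0 [-0.11  0.13  2.08 -0.35  0.25 -1.13]
50 0.6 0.0 [-0.12  0.13  1.97 -0.23  0.35 -1.26]
50 0.9 0.0 [-0.13  0.17  1.85 -0.17  0.43 -1.32]
50 1.2 0.0 [-0.14  0.25  1.71 -0.14  0.49 -1.37]
50 1.4 0.0 [-0.15  0.31  1.62 -0.13  0.52 -1.38]
```

```bash
cat > plan.py <<'E'
from kin import *
PD=np.radians(54); k=np.load("k.npy")
lo=[-3.03,-.79,.23,-1.04,0,-2.55];hi=[3.03,2.21,2.52,4.18,3.07,2.55]
zf=np.array([np.cos(PD),0,-np.sin(PD)]);yf=np.array([np.sin(PD),0,np.cos(PD)])
def tipc(th,clear=0,rho=146.):
    b=PD-th; dep=(160-rho)*np.tan(b) if b>0 else 0
    a=np.array([-np.cos(th),0,np.sin(th)]); up=np.array([np.sin(th),0,np.cos(th)])
    C=np.array([118,0,88.])+a*rho+up*(34-dep)
    return C-(11+clear)*yf
def ik(tip,q0,pd=PD):
    t,Rt=tcp(tip,pd)
    g=lambda q:np.r_[(fk(q,k)[0]-t)/100,Ro.from_matrix(fk(q,k)[1].T@Rt).as_rotvec()]
    b=least_squares(g,np.clip(q0,np.array(lo)+.01,np.array(hi)-.01),bounds=(lo,hi)); return b.x,b.cost
E
python3 - <<'E'
from plan import *
p,R,s=st();q=np.array(s["q"]); heat()
W=[tipc(0,6)-60*zf,tipc(0,6)]+[tipc(t) for t in np.arange(0,1.51,.15)]
for w in W:
    q,c=ik(w,q); print(w.round(1),q.round(2),round(c,5))
p1,R1=tcp(W[0],PD); rows(p,R,p1,R1,5)
p2,R2=tcp(W[1],PD); rows(p1,R1,p2,R2,5)
E
```

```text
t 5.3 tip heater [-171.2  -62.1  106. ] pitch 62.5 F [ 1.1  0.3 -0.9] w -0.1 q [-0.28 -0.12  2.39  0.05  0.39 -1.65]
[-77.    0.  141.3] [-0.09  0.03  2.2  -0.3   0.3  -1.16] 0.0
[-41.8   0.   92.7] [-0.11  0.21  2.14 -0.47  0.18 -1.  ] 0.0
[-36.9   0.   96.3] [-0.11  0.21  2.13 -0.43  0.19 -1.03] 0.0
[-32.3   0.  122.9] [-0.11  0.17  2.1  -0.31  0.26 -1.16] 0.0
[-23.4   0.  147.2] [-0.12  0.14  2.06 -0.24  0.33 -1.23] 0.0
[-10.8   0.  168.9] [-0.12  0.13  2.01 -0.2   0.39 -1.28] 0.0
[  5.    0.  187.9] [-0.12  0.13  1.95 -0.17  0.44 -1.32] 0.0
[ 23.6   0.  203.9] [-0.13  0.15  1.89 -0.15  0.48 -1.34] 0.0
[ 44.5   0.  216.7] [-0.13  0.18  1.82 -0.13  0.52 -1.36] 0.0
[ 65.9   0.  225.1] [-0.14  0.21  1.76 -0.12  0.55 -1.38] 0.0
[ 87.9   0.  229.9] [-0.14  0.26  1.69 -0.11  0.57 -1.39] 0.0
[110.3   0.  231.4] [-0.15  0.3   1.63 -0.1   0.59 -1.4 ] 0.0
[132.7   0.  229.6] [-0.15  0.35  1.57 -0.1   0.6  -1.41] 0.0
travel [[12.4, 19.3, 2.5], [12.4, 19.3, 3.1], [12.4, 19.1, 3.6], [12.4, 19.0, 4.2], [12.4, 18.9, 4.8]] rotation [[-0.03, -0.0, 0.0], [-0.029, -0.0, 0.0], [-0.03, -0.0, 0.0], [-0.03, -0.0, 0.0], [-0.029, -0.0, 0.0]]
travel [[0.0, 0.0, 12.0], [-0.0, -0.0, 12.0], [-0.0, -0.0, 12.0], [-0.0, -0.0, 12.0], [-0.0, -0.0, 12.0]] rotation [[0.0, 0.0, 0.0], [0.0, 0.0, 0.0], [0.0, 0.0, 0.0], [0.0, 0.0, 0.0], [0.0, 0.0, 0.0]]
```

Every waypoint is reachable at 54° pitch. First, the pre-approach.

Request:
carry_out --gripper '[1, 1, 1, 1, 1]' --travel '[[12.4, 19.3, 2.5], [12.4, 19.3, 3.1], [12.4, 19.1, 3.6], [12.4, 19, 4.2], [12.4, 18.9, 4.8]]' --rotation '[[-0.03, 0, 0], [-0.029, 0, 0], [-0.03, 0, 0], [-0.03, 0, 0], [-0.029, 0, 0]]'

```text
time: 5.8
eef_pos: [472.6, -26.5, 158.1]
tool_rot: [[0.243, 0.785, 0.57], [0.97, -0.197, -0.142], [0.001, 0.587, -0.809]]
wrist_force: [-0.2, 0.1, 0.2]
gripper_width: 0.0
```

Request:
carry_out --gripper '[1, 1]' --travel '[[0, 0, 0], [0, 0, 0]]' --rotation '[[0, 0, 0], [0, 0, 0]]'

```text
time: 6.0
eef_pos: [471.0, -26.9, 157.4]
tool_rot: [[0.243, 0.787, 0.567], [0.97, -0.197, -0.142], [0.0, 0.585, -0.811]]
wrist_force: [-0.8, 0.2, -0.0]
gripper_width: 0.1
```

```bash
python3 - <<'E'
from plan import *
heat(); p,R,s=st(); q=np.array(s["q"]); print(q-ik(tipc(0,6)-60*zf,q)[0])
for n,(r0,r1,c0,c1) in {"top":(150,300,310,490),"scene":(110,230,210,370)}.items():
    c=read_camera(n); uv=proj(c,np.array([p+22*R[:,2]]))[0]; print(uv)
    im=cv2.resize(c["image"][r0:r1,c0:c1,::-1],None,fx=4,fy=4,interpolation=cv2.INTER_CUBIC)
    if n=="top": im=cv2.convertScaleAbs(im,alpha=1.8)
    cv2.imwrite(f"pics/{n}3.png",im)
E
```

```text
t 6.0 tip heater [-75.9  -0.  139.5] pitch 54.2 F [-0.8  0.2 -0. ] w 0.1 q [-0.09  0.03  2.2  -0.3   0.3  -1.16]
[ 0.00225595  0.00137305  0.00218214 -0.00067103  0.000125    0.00193903]
[391.24470295 226.28428958]
[286.43291158 155.80306387]
```

View pics/top3.png

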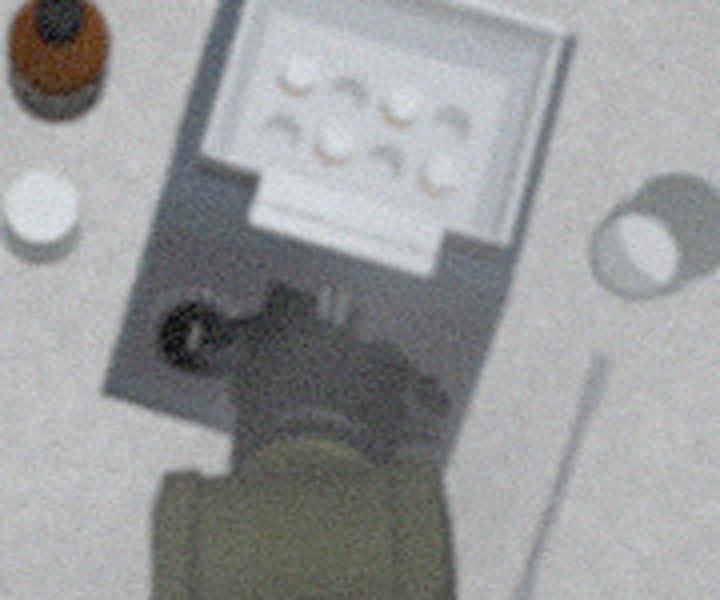

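View pics/scene3.png

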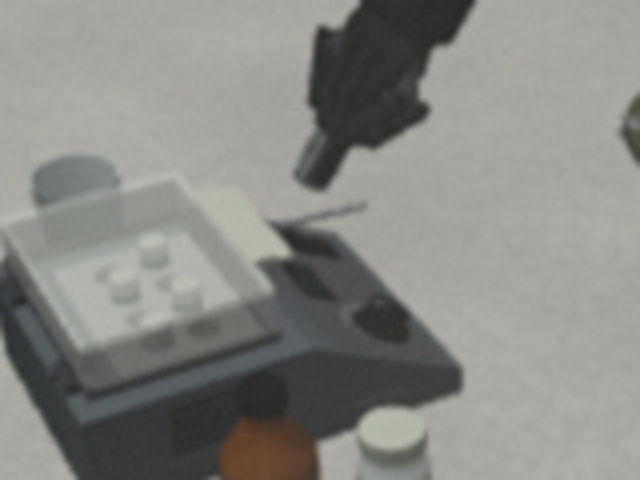

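The top view puts the fingertips at crop (335,300), just in front of the lip edge at (345,255). The scene view agrees. I'll insert along the tool axis with clearance.

Request:
carry_out --gripper '[1, 1, 1, 1, 1]' --travel '[[0, 0, 13], [0, 0, 13], [0, 0, 12], [0, 0, 10], [0, 0, 10]]' --rotation '[[0, 0, 0], [0, 0, 0], [0, 0, 0], [0, 0, 0], [0, 0, 0]]'

```text
time: 6.6
eef_pos: [503.9, -35.8, 110.4]
tool_rot: [[0.244, 0.786, 0.568], [0.97, -0.198, -0.143], [0.0, 0.585, -0.811]]
wrist_force: [1.0, 0.7, -0.9]
gripper_width: -0.2
```

Request:
carry_out --gripper '[1]' --travel '[[0, 0, 0]]' --rotation '[[0, 0, 0]]'

```text
time: 6.7
eef_pos: [503.7, -35.8, 110.0]
tool_rot: [[0.244, 0.787, 0.567], [0.97, -0.198, -0.143], [-0.0, 0.584, -0.811]]
wrist_force: [-0.5, 0.6, 0.7]
gripper_width: -0.1
```

```bash
python3 - <<'E'
from plan import *
heat(); p,R,s=st()
for n,(r0,r1,c0,c1) in {"top":(150,300,310,490),"scene":(110,230,210,370)}.items():
    c=read_camera(n)
    im=cv2.resize(c["image"][r0:r1,c0:c1,::-1],None,fx=4,fy=4,interpolation=cv2.INTER_CUBIC)
    if n=="top": im=cv2.convertScaleAbs(im,alpha=1.8)
    cv2.imwrite(f"pics/{n}4.png",im)
W=[tipc(t) for t in np.arange(0,1.51,.05)]
p,R=tcp(W[0],PD)
for w in W[1:]:
    p1,R1=tcp(w,PD); print((R.T@(p1-p)).round(1).tolist(),end=' '); p=p1
E
```

```text
t 6.7 tip heater [-42.1  -0.7  92.1] pitch 54.2 F [-0.5  0.6  0.7] w -0.1 q [-0.11  0.21  2.15 -0.46  0.18 -1.  ]
[-0.0, 6.2, -6.8] [0.0, 6.5, -6.3] [0.0, 6.7, -5.8] [0.0, 6.9, -5.3] [0.0, 7.1, -4.8] [-0.0, 7.3, -4.3] [-0.0, 7.5, -3.9] [0.0, 7.7, -3.4] [-0.0, 7.8, -2.9] [-0.0, 7.9, -2.5] [0.0, 8.0, -2.0] [-0.0, 8.1, -1.6] [0.0, 8.1, -1.1] [-0.0, 8.2, -0.7] [0.0, 8.2, -0.2] [0.0, 8.2, 0.2] [-0.0, 8.1, 0.7] [0.0, 8.1, 1.1] [-0.0, 7.9, 1.5] [-0.0, 7.2, 1.9] [-0.0, 7.1, 2.3] [0.0, 7.0, 2.6] [0.0, 6.9, 3.0] [0.0, 6.7, 3.3] [-0.0, 6.5, 3.7] [-0.0, 6.3, 4.0] [0.0, 6.1, 4.3] [0.0, 5.9, 4.6] [-0.0, 5.7, 4.9] [-0.0, 5.4, 5.2]
```

View pics/scene4.png

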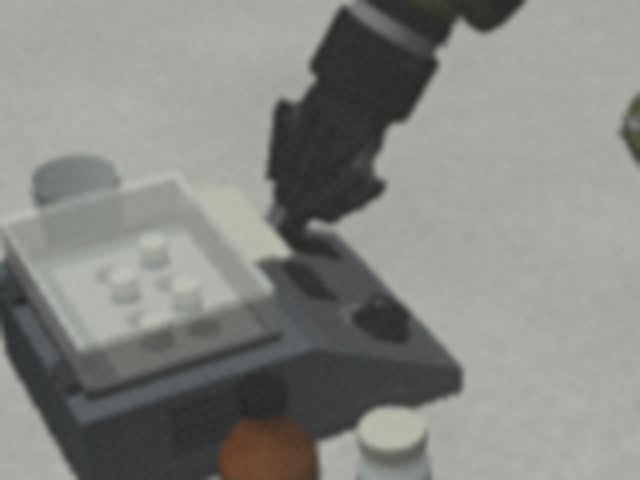

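View pics/top4.png

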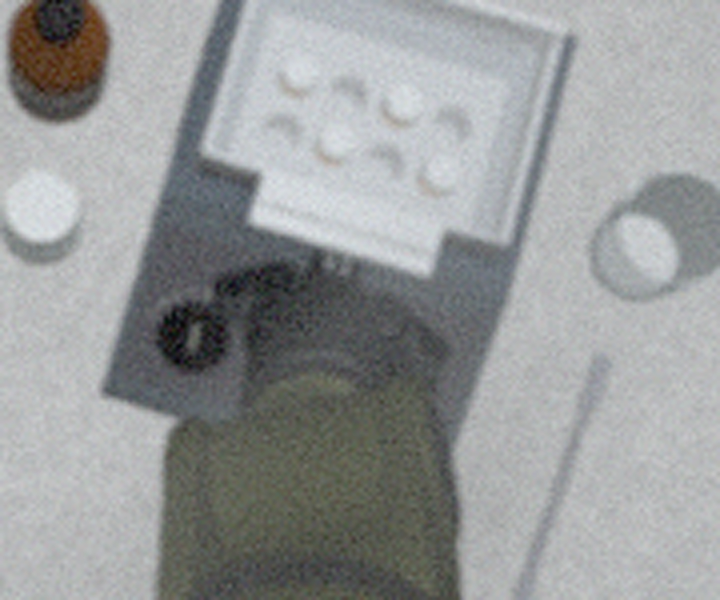

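The tips are under the lip's front edge, at top crop (335,262). I'll make contact gently.

Request:
carry_out --gripper '[1, 1, 1, 1]' --travel '[[0, 3, 0], [0, 3, 0], [0, 6, -6], [0, 0, 0]]' --rotation '[[0, 0, 0], [0, 0, 0], [0, 0, 0], [0, 0, 0]]'

```text
time: 7.2
eef_pos: [510.5, -36.9, 123.8]
tool_rot: [[0.244, 0.785, 0.569], [0.97, -0.197, -0.143], [0.0, 0.587, -0.81]]
wrist_force: [-3.0, 1.2, -0.5]
gripper_width: 0.0
```

Request:
carry_out --gripper '[1, 1, 1]' --travel '[[0, 6.5, -6.3], [0, 6.7, -5.8], [0, 0, 0]]' --rotation '[[0, 0, 0], [0, 0, 0], [0, 0, 0]]'

```text
time: 7.5
eef_pos: [514.0, -37.7, 141.2]
tool_rot: [[0.244, 0.785, 0.57], [0.97, -0.197, -0.143], [0.0, 0.587, -0.809]]
wrist_force: [-2.7, -0.7, -0.2]
gripper_width: 0.2
```

```bash
python3 - <<'E'
from plan import *
heat(); print(tipc(.15))
for n,(r0,r1,c0,c1) in {"scene":(100,230,200,370)}.items():
    c=read_camera(n)
    im=cv2.resize(c["image"][r0:r1,c0:c1,::-1],None,fx=4,fy=4,interpolation=cv2.INTER_CUBIC)
    cv2.imwrite(f"pics/{n}5.png",im)
E
```

```text
t 7.5 tip heater [-31.5  -0.  123.4] pitch 54.0 F [-2.7 -0.7 -0.2] w 0.2 q [-0.11  0.16  2.11 -0.31  0.26 -1.16]
[-32.30083646   0.         122.93034647]
```

View pics/scene5.png

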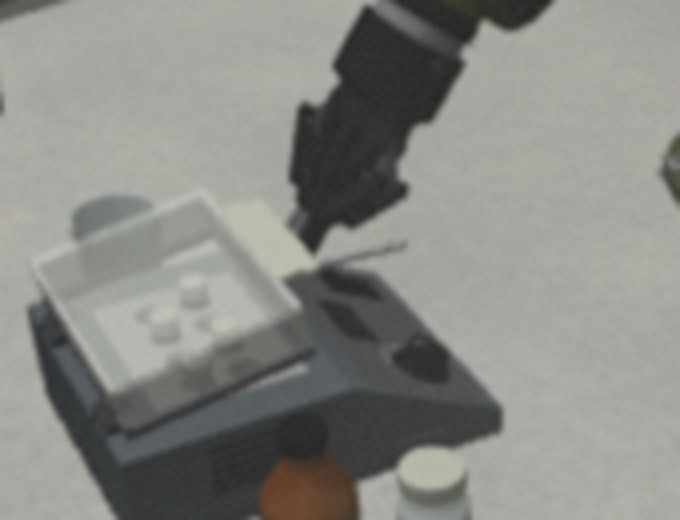

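The cover has lifted about 0.15 rad, riding on the fingers. I'll keep following the arc.

Request:
carry_out --gripper '[1, 1, 1, 1, 1]' --travel '[[0, 6.9, -5.3], [0, 7.1, -4.8], [0, 7.3, -4.3], [0, 7.5, -3.9], [0, 7.7, -3.4]]' --rotation '[[0, 0, 0], [0, 0, 0], [0, 0, 0], [0, 0, 0], [0, 0, 0]]'

```text
time: 8.05
eef_pos: [530.4, -41.9, 180.2]
tool_rot: [[0.244, 0.786, 0.569], [0.97, -0.197, -0.143], [0.0, 0.586, -0.81]]
wrist_force: [-0.5, 0.0, -1.3]
gripper_width: 0.1
```

Request:
carry_out --gripper '[1, 1, 1, 1, 1]' --travel '[[0, 7.8, -2.9], [0, 7.9, -2.5], [0, 8, -2], [0, 8.1, -1.6], [0, 0, 0]]' --rotation '[[0, 0, 0], [0, 0, 0], [0, 0, 0], [0, 0, 0], [0, 0, 0]]'

```text
time: 8.55
eef_pos: [550.8, -47.0, 206.3]
tool_rot: [[0.244, 0.785, 0.57], [0.97, -0.197, -0.143], [0.0, 0.587, -0.809]]
wrist_force: [-0.7, 0.6, 0.1]
gripper_width: -0.1
```

```bash
python3 - <<'E'
from plan import *
heat(); print(tipc(.6))
for n,(r0,r1,c0,c1) in {"scene":(60,230,200,370)}.items():
    c=read_camera(n)
    im=cv2.resize(c["image"][r0:r1,c0:c1,::-1],None,fx=3.5,fy=3.5,interpolation=cv2.INTER_CUBIC)
    cv2.imwrite(f"pics/{n}6.png",im)
E
```

```text
t 8.55 tip heater [  6.4  -0.  188.4] pitch 54.0 F [-0.7  0.6  0.1] w -0.1 q [-0.12  0.13  1.96 -0.17  0.44 -1.31]
[  4.981312     0.         187.91401023]
```

View pics/scene6.png

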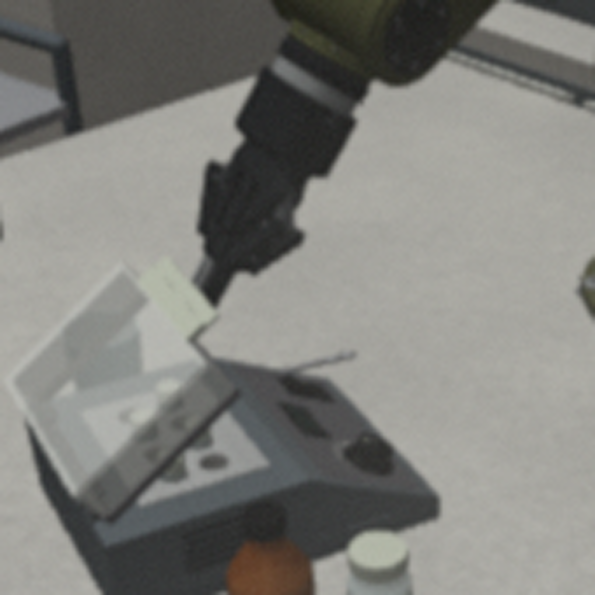

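The cover is at about 0.6 rad with the tips under the lip at crop (205,300). Continuing.

Request:
carry_out --gripper '[1, 1, 1, 1, 1]' --travel '[[0, 8.1, -1.1], [0, 8.2, -0.7], [0, 8.2, -0.2], [0, 8.2, 0.2], [0, 8.1, 0.7]]' --rotation '[[0, 0, 0], [0, 0, 0], [0, 0, 0], [0, 0, 0], [0, 0, 0]]'

```text
time: 9.1
eef_pos: [582.0, -54.9, 230.6]
tool_rot: [[0.244, 0.786, 0.569], [0.97, -0.197, -0.143], [0.0, 0.586, -0.81]]
wrist_force: [-0.7, -0.1, -1.8]
gripper_width: -0.3
```

Request:
carry_out --gripper '[1, 1, 1, 1]' --travel '[[0, 8.1, 1.1], [0, 7.9, 1.5], [0, 7.2, 1.9], [0, 0, 0]]' --rotation '[[0, 0, 0], [0, 0, 0], [0, 0, 0], [0, 0, 0]]'

```text
time: 9.5
eef_pos: [602.9, -60.1, 240.4]
tool_rot: [[0.244, 0.785, 0.569], [0.97, -0.198, -0.143], [0.0, 0.587, -0.81]]
wrist_force: [-0.8, -0.3, -0.4]
gripper_width: 0.3
```

```bash
python3 - <<'E'
from plan import *
heat(); print(tipc(1.0))
for n,(r0,r1,c0,c1) in {"scene":(60,230,200,370)}.items():
    c=read_camera(n)
    im=cv2.resize(c["image"][r0:r1,c0:c1,::-1],None,fx=3.5,fy=3.5,interpolation=cv2.INTER_CUBIC)
    cv2.imwrite(f"pics/{n}7.png",im)
E
```

```text
t 9.5 tip heater [ 6.010e+01 -1.000e-01  2.226e+02] pitch 54.1 F [-0.8 -0.3 -0.4] w 0.3 q [-0.14  0.19  1.79 -0.13  0.54 -1.37]
[ 58.82668989   0.         222.75940441]
```

View pics/scene7.png

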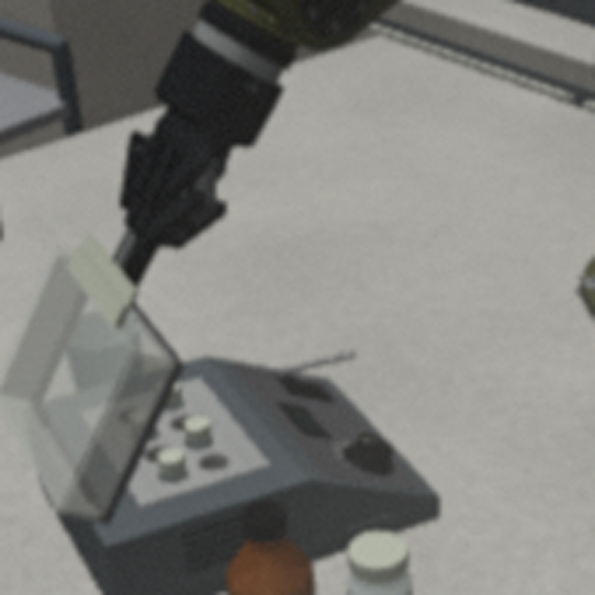

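The cover is at about 1.0 rad and the vials are in place. Pushing on past the balance point.

Request:
carry_out --gripper '[1, 1, 1, 1, 1]' --travel '[[0, 7.1, 2.3], [0, 7, 2.6], [0, 6.9, 3], [0, 6.7, 3.3], [0, 6.5, 3.7]]' --rotation '[[0, 0, 0], [0, 0, 0], [0, 0, 0], [0, 0, 0], [0, 0, 0]]'

```text
time: 10.05
eef_pos: [638.2, -69.0, 248.1]
tool_rot: [[0.244, 0.786, 0.568], [0.97, -0.197, -0.143], [0.0, 0.586, -0.81]]
wrist_force: [1.0, 0.6, -0.7]
gripper_width: -0.1
```

Request:
carry_out --gripper '[1, 1, 1, 1, 1]' --travel '[[0, 6.3, 4], [0, 6.1, 4.3], [0, 5.9, 4.6], [0, 5.7, 4.9], [0, 0, 0]]' --rotation '[[0, 0, 0], [0, 0, 0], [0, 0, 0], [0, 0, 0], [0, 0, 0]]'

```text
time: 10.55
eef_pos: [667.1, -76.3, 247.3]
tool_rot: [[0.244, 0.786, 0.568], [0.97, -0.198, -0.143], [0.0, 0.586, -0.811]]
wrist_force: [0.1, 0.8, 0.4]
gripper_width: -0.1
```

```bash
python3 - <<'E'
from plan import *
heat()
for n,(r0,r1,c0,c1) in {"scene":(60,230,180,350)}.items():
    c=read_camera(n)
    im=cv2.resize(c["image"][r0:r1,c0:c1,::-1],None,fx=3.5,fy=3.5,interpolation=cv2.INTER_CUBIC)
    cv2.imwrite(f"pics/{n}8.png",im)
E
```

```text
t 10.55 tip heater [ 1.263e+02 -1.000e-01  2.294e+02] pitch 54.1 F [0.1 0.8 0.4] w -0.1 q [-0.15  0.33  1.6  -0.1   0.59 -1.41]
```

View pics/scene8.png

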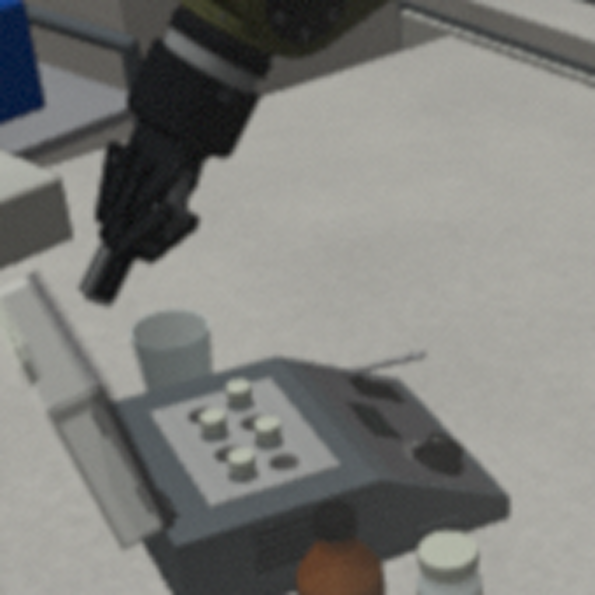

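The cover has fallen back to its stop and the fingers are clear of it. I'll withdraw up and back, then check everything.

Request:
carry_out --gripper '[1, 1, 1, 1, 1]' --travel '[[0, -5, -15], [0, -15, -25], [0, -20, -30], [0, -20, -30], [0, -10, -10]]' --rotation '[[0, 0, 0], [0, 0, 0], [0, 0, 0], [0, 0, 0], [0, 0, 0]]'

```text
time: 11.1
eef_pos: [547.1, -46.0, 297.4]
tool_rot: [[0.243, 0.785, 0.57], [0.97, -0.197, -0.143], [0.0, 0.588, -0.809]]
wrist_force: [0.6, -0.3, 0.2]
gripper_width: 0.0
```

Request:
carry_out --gripper '[1, 1, 1, 1, 1]' --travel '[[0, -20, -20], [0, -10, -10], [0, 0, 0], [0, 0, 0], [0, 0, 0]]' --rotation '[[0, 0, 0], [0, 0, 0], [0, 0, 0], [0, 0, 0], [0, 0, 0]]'

```text
time: 11.6
eef_pos: [508.8, -36.5, 302.3]
tool_rot: [[0.244, 0.786, 0.568], [0.97, -0.197, -0.143], [0.0, 0.586, -0.81]]
wrist_force: [0.0, -0.0, 0.5]
gripper_width: -0.2
```

```bash
python3 - <<'E'
from plan import *
heat()
for n,(r0,r1,c0,c1) in {"top":(110,310,300,500),"scene":(100,270,180,350)}.items():
    c=read_camera(n)
    im=cv2.resize(c["image"][r0:r1,c0:c1,::-1],None,fx=3,fy=3,interpolation=cv2.INTER_CUBIC)
    if n=="top": im=cv2.convertScaleAbs(im,alpha=1.8)
    cv2.imwrite(f"pics/{n}9.png",im)
    for t in ("reagent","jar","beaker","spatula","dial_mark","wash_bottle"):
        d=models.trace(n,t)
        if d: print(n,t,round(d[0]["p"],2),np.round(d[0]["centre"],1))
E
```

```text
t 11.6 tip heater [-3.700e+01 -1.000e-01  2.844e+02] pitch 54.1 F [ 0.  -0.   0.5] w -0.2 q [-0.11 -0.09  1.94 -0.13  0.68 -1.36]
top reagent 0.76 [163.1 324.1]
top jar 0.7 [203.6 320.4]
top beaker 0.69 [208.5 478. ]
top spatula 0.54 [245.8 461.9]
top dial_mark 0.59 [234.1 360. ]
top wash_bottle 0.8 [264.9 147.4]
scene reagent 0.66 [234.7 277.3]
scene jar 0.67 [225.  305.3]
scene beaker 0.57 [155.5 229. ]
scene spatula 0.64 [203.6 245.4]
scene dial_mark 0.54 [191.4 305.9]
scene wash_bottle 0.94 [254.6 479.6]
```

View pics/top9.png

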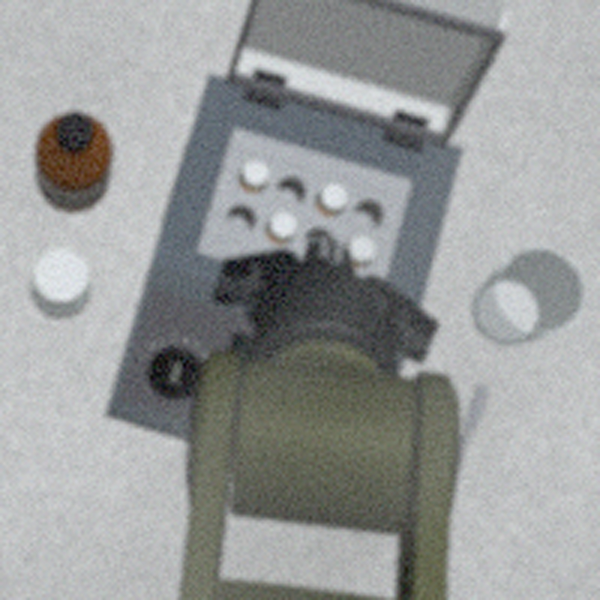

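View pics/scene9.png

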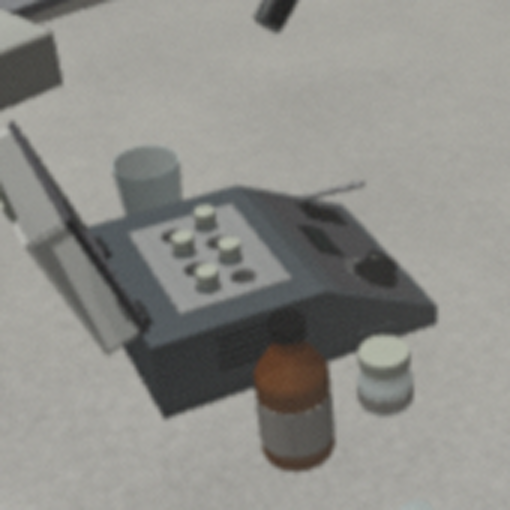

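```bash
python3 - <<'E'
from h import *
heat(); print(job.close_job())
E
```

```text
t 12.3 tip heater [-3.750e+01 -1.000e-01  2.847e+02] pitch 54.1 F [-0.8  1.   0.3] w 0.1 q [-0.11 -0.09  1.94 -0.13  0.68 -1.36]
the job is handed in; nothing more can be done
None
```

I switched the heater off first, then tipped its cover open, and handed the job in at 12.3 s; no verdict was reported.

- **Switch:** I pressed the near half with the closed fingertips along the panel normal. It stopped hard at about 27 N with the tip 2.7 mm above the panel, which matches flush. The scene view afterwards was consistent with off, but I had no direct reading of the switch angle.
- **Cover:** I pushed the lip up from below, touching only its underside, and followed its arc until the cover fell back to its stop. The last pictures show it leaning fully open.
- **Everything else:** The four vials stand in their wells. The dial pointer, jar, reagent bottle, beaker and wash bottle are where they were, to within the networks' accuracy.
- **Check that disagreed:** The spatula's traced centre moved, but the arm covered most of it in the top view. In the scene view the network marked a spot on the heater instead. The visible part of the spatula had not moved.
- **Robot:** The arm stood clear of everything at the end, with wrist forces at noise level.

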